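# Switch off the wheel left on after class

### The arm

A 7-joint arm with a two-finger parallel gripper is mounted at the origin on the work surface. World frame = base frame: x ahead of the robot, y to its left, z up, the work surface at z = 0. Lengths are in m, angles in rad, forces in N, time in s.
With the tool pointing down it reaches from about 0.425 to 0.95 m from the base axis. Payload 4.7 kg.
Tool frame: the origin (TCP) lies on the centre line of the jaws, within the pads' length; the fingertips stand robot.nose_length ahead of it and the grasp point (between the pads) lies 8 mm behind it (robot.nose_length is the distance from the TCP to the fingertips, in m); z points along the fingers, y is the line along which they close (so a half turn about z gives the same grasp; the last joint's range is limited). The gripper opens to 85 mm and grips with 20 to 120 N. Pads are 22 mm wide; open, the fingers measure 114 mm over their backs; the gripper's body (76 mm by 85 mm) begins 54 mm behind the grasp point. The pads swing forward as they close: fully open they stand 13 mm farther back than shut.
Start: joints at [1.139, 0.469, -0.049, 1.532, 0.024, 1.141, -0.082], TCP at [0.265, -0.621, 0.242] pointing down, gripper open.
Joint ranges: [-2.59, 2.59], [-0.33, 1.99], [-1.39, 1.29], [0.1, 2.45], [-1.04, 4.18], [0.21, 1.99], [-2.66, 2.66]. Speed limits (rad/s): [2.57, 2.57, 3.14, 3.14, 3.14, 3.14, 3.14].

### API

Orientations are given as [roll, pitch, yaw] about the fixed x, y, z axes, in that order (R = Rz(yaw) Ry(pitch) Rx(roll)).
In Python, from plant import robot gives the robot as it stands. Calls block until the motion is done:
- robot.goto(position, orientation): joint-space move of the TCP to a pose.
- robot.move_straight(position, vel=0.15, attitude=None, contact_N=None): straight line of the TCP; attitude=None keeps the orientation; vel is the mean speed in m/s. With contact_N (N) it stops when the force on the tool has changed by that much, and returns True; else False.
- robot.move_joints(angles): joint-space move.
- robot.grip(opening, strength=None): opening from 0.0 (shut) to 1.0 (fully open); strength is the grip in N (None keeps the last); returns when the fingers have stopped.
- robot.sleep(seconds).
- robot.inverse_kinematics(position, orientation): joint angles nearest the present ones, or None.
- robot.sense(): the state.
- robot.grab_frame(name): name is "side" or "top" or "wrist"; returns a dict with "image" (384x512x3 uint8, red, green, blue), "range_z" (384x512 float32, m along the optical axis (not along the pixel's ray), 0 where there is no reading), "fx", "fy", "cx", "cy" (pixels), "R" (3x3) and "t" (3): a world point X has camera coordinates R X + t. Camera axes: x right, y down, z forward; pixel columns grow to the right and rows downward; lengths in m; the calibration is good to about 2 mm. The wrist camera is an equidistant fisheye: a pixel r from the principal point sees the ray r / f radians off the axis. A picture is of the moment at which its call begins.
A pose or a line that the arm cannot do raises robot.IKError and nothing moves.
- robot.close_job(): hands the job in; it is judged then, once.
The state is a dict: "t": time; "joint_pos": joint angles; "joint_velocities": joint speeds; "effort": joint torques, N m; "tcp_pos": TCP position; "tcp_rot": TCP orientation; "wrist_force": force on the tool from outside, world axes, zero at the start; "torque": the same for the moment, N m; "opening": opening from 0.0 (shut) to 1.0 (fully open); "gripper_force": force on a finger pad.
Only numpy, scipy, OpenCV 4.12 (cv2) and the standard library are available. Lean on these libraries where they do the work, as an engineer would, in place of code of your own. Each camera call takes 0.05 s, during which the arm holds its last target. There are 200 camera calls.

### The job

One of the four throwing wheels has been left on. On the grey switch box, tap each of the four push keys lightly with the fingertips, working along the row from the robot's left to its right, to find the one that is still latched down; then press that key fully home and let go, so that it springs up level with the others. Do not push in any key that is up, and leave the pots and tools on and around the box where they are.

Things in the scene. Friction and masses are not known exactly. Their poses are not given: they have to be found in the camera images.
- console: switch box of the throwing wheels, grey painted metal, fixed to the bench: lid 160 mm deep (x) by 260 mm wide (y), its top 70 mm above the bench. Origin at the centre of its underside on the bench; x points to its back, away from the robot, y to the robot's left along the key row, z up. Each key stands in a black bezel, 39 mm along the row by 46 mm, 7 mm high
- key_row (a point): the middle of the key row, at the height of the top faces of the keys that are up; axes as the box's. The keys' centres stand at y = 75, 25, -25 and -75 mm from here. The keys are push-on, push-off: one that is up, pushed down about 9 mm or more and let go, stays latched 5 mm down; a latched one, pushed on to about 9 mm below the up height or more and let go, springs fully up (pushed less than 2.5 mm below its latched height it stays latched)
- lid (a point): the centre of the lid's top; axes as the box's. How the keys feel: one that is up starts to yield at 1.5 N, is 2 mm down at about 2 N and 4 mm at about 4 N, and takes 7 N or more half-way (the faster, the more) before it goes in; a latched one stands firm until about 3 N, then takes 3 to 5 N to the end of the travel, where it meets its stop
- key_a: one of the four identical grey plastic push keys. Origin at the centre of its flat top face (36 mm in x by 28 mm along the row), so it goes down with the key; axes as the box's. Up, the top face is 92 mm above the bench; latched, 87 mm; fully home, 82 mm (10 mm of travel). Which key stands at which of the four places, and so which place is latched, varies
- key_b: one of the four identical grey plastic push keys. Origin at the centre of its flat top face (36 mm in x by 28 mm along the row), so it goes down with the key; axes as the box's. Up, the top face is 92 mm above the bench; latched, 87 mm; fully home, 82 mm (10 mm of travel). Which key stands at which of the four places, and so which place is latched, varies
- key_c: one of the four identical grey plastic push keys. Origin at the centre of its flat top face (36 mm in x by 28 mm along the row), so it goes down with the key; axes as the box's. Up, the top face is 92 mm above the bench; latched, 87 mm; fully home, 82 mm (10 mm of travel). Which key stands at which of the four places, and so which place is latched, varies
- key_d: one of the four identical grey plastic push keys. Origin at the centre of its flat top face (36 mm in x by 28 mm along the row), so it goes down with the key; axes as the box's. Up, the top face is 92 mm above the bench; latched, 87 mm; fully home, 82 mm (10 mm of travel). Which key stands at which of the four places, and so which place is latched, varies
- pinch_pot: small unglazed clay pinch pot, 44 mm across and 26 mm high, standing on the lid of the switch box behind the keys; origin at the centre of its underside; a bystander
- mug: thrown cream stoneware mug, 80 mm across and 95 mm high, beside the right end of the switch box; origin at the centre of its underside; a bystander
- bowl: small unglazed bowl, 100 mm across and 50 mm high, behind the switch box; origin at the centre of its underside; a bystander
- glaze_jar: white glaze jar with a screw cap, 68 mm across and 85 mm high, beside the left end of the switch box; origin at the centre of its underside; a bystander
- rib: flat wooden throwing rib, 105 x 50 x 7 mm, lying in front of the switch box; origin at the centre of its underside; a bystander
- loop_tool: trimming loop tool with a wooden handle, 170 mm long and 15 mm high, lying in front of the switch box; origin on its axis on the bench, half-way along the handle; a bystander
- brush: glaze brush, 190 mm long, lying to the left of the glaze jar; origin on the bench; a bystander

How it is judged:
On the way, in this order (a step that is already met when the one before it is completed fails the run):
1. the leftmost key has been tapped (touched with the fingers) while one key of the row is still latched (((contact force between the fingers and key_a above 0.3 N and y of key_a in the frame of console between 0.055 and 0.095 m) or (contact force between the fingers and key_b above 0.3 N and y of key_b in the frame of console between 0.055 and 0.095 m) or (contact force between the fingers and key_c above 0.3 N and y of key_c in the frame of console between 0.055 and 0.095 m) or (contact force between the fingers and key_d above 0.3 N and y of key_d in the frame of console between 0.055 and 0.095 m)) and z of any of key_a, key_b, key_c, key_d in the frame of console below 0.0885 m), for 0.02 s.
2. the second key has been tapped (touched with the fingers) while one key of the row is still latched (((contact force between the fingers and key_a above 0.3 N and y of key_a in the frame of console between 0.005 and 0.045 m) or (contact force between the fingers and key_b above 0.3 N and y of key_b in the frame of console between 0.005 and 0.045 m) or (contact force between the fingers and key_c above 0.3 N and y of key_c in the frame of console between 0.005 and 0.045 m) or (contact force between the fingers and key_d above 0.3 N and y of key_d in the frame of console between 0.005 and 0.045 m)) and z of any of key_a, key_b, key_c, key_d in the frame of console below 0.0885 m), for 0.02 s.
3. the third key has been tapped (touched with the fingers) while one key of the row is still latched (((contact force between the fingers and key_a above 0.3 N and y of key_a in the frame of console between -0.045 and -0.005 m) or (contact force between the fingers and key_b above 0.3 N and y of key_b in the frame of console between -0.045 and -0.005 m) or (contact force between the fingers and key_c above 0.3 N and y of key_c in the frame of console between -0.045 and -0.005 m) or (contact force between the fingers and key_d above 0.3 N and y of key_d in the frame of console between -0.045 and -0.005 m)) and z of any of key_a, key_b, key_c, key_d in the frame of console below 0.0885 m), for 0.02 s.
4. the rightmost key has been tapped (touched with the fingers) while one key of the row is still latched (((contact force between the fingers and key_a above 0.3 N and y of key_a in the frame of console between -0.095 and -0.055 m) or (contact force between the fingers and key_b above 0.3 N and y of key_b in the frame of console between -0.095 and -0.055 m) or (contact force between the fingers and key_c above 0.3 N and y of key_c in the frame of console between -0.095 and -0.055 m) or (contact force between the fingers and key_d above 0.3 N and y of key_d in the frame of console between -0.095 and -0.055 m)) and z of any of key_a, key_b, key_c, key_d in the frame of console below 0.0885 m), for 0.02 s.
5. the fingers have left the keys after the last tap, with one key of the row still latched (z of any of key_a, key_b, key_c, key_d in the frame of console below 0.0885 m and contact force between the fingers and key_a below 0.05 N and contact force between the fingers and key_b below 0.05 N and contact force between the fingers and key_c below 0.05 N and contact force between the fingers and key_d below 0.05 N), for 0.1 s.
6. the latched key is pressed fully home (top face more than 8 mm below its up height) (z of any of key_a, key_b, key_c, key_d in the frame of console below 0.084 m), for 0.02 s.
At the end, for the whole second after the job is handed in: all four keys are up, each within 1.5 mm of its full height, and no pot or tool is more than 20 mm from where it stood (z of each of key_a, key_b, key_c, key_d in the frame of console above 0.0905 m and distance of each of pinch_pot, mug, bowl, glaze_jar, rib, loop_tool, brush from where it was at the start of the episode below 0.02 m); the robot touches nothing.
It fails at once if a key that is up is pushed in (more than 7 mm down) while another one is still latched ((z of key_a in the frame of console below 0.085 m and z of any of key_b, key_c, key_d in the frame of console below 0.0885 m) or (z of key_b in the frame of console below 0.085 m and z of any of key_a, key_c, key_d in the frame of console below 0.0885 m) or (z of key_c in the frame of console below 0.085 m and z of any of key_a, key_b, key_d in the frame of console below 0.0885 m) or (z of key_d in the frame of console below 0.085 m and z of any of key_a, key_b, key_c in the frame of console below 0.0885 m)).
It fails at once if a pot or tool is moved, lifted or knocked over (more than 20 mm, or an upright one tipped) (distance of any of pinch_pot, mug, bowl, glaze_jar, rib, loop_tool, brush from where it was at the start of the episode above 0.02 m or angle between any of pinch_pot, mug, bowl, glaze_jar's own z axis and vertical above 0.5 rad).
It also fails if it takes over 51 s, if anything falls off the work surface, if the arm or the gripper's body presses on something with over 40 N, if the wrist force passes 120 N, or if a joint passes its speed limit or range.

## Working session

There is one attempt and no reset: what is moved stays moved. The work goes in short steps, each a Python script; the robot and the scene stay as the last script left them, time stands still between calls to the robot, and variables do not carry over. Pictures are saved under pics/ and viewed, at most 10 in all, crops included, and the job is handed in when it is done.

```bash
mkdir -p pics; ls; python3 - <<'E'
from plant import robot
import cv2,numpy as np
print(robot.nose_length); s=robot.sense(); print(s['t'],s['tcp_pos'],s['tcp_rot'],s['opening'],s['wrist_force'])
for n in('top','side'):
    f=robot.grab_frame(n); cv2.imwrite(f'pics/{n}0.png',f['image'][:,:,::-1]); np.savez(f'{n}0.npz',**f); print(n,f['fx'],f['R'],f['t'])
E
```

```text
pics
0.011
0.0 [ 0.26435551 -0.62044755  0.24123914] [-3.13958103e+00  8.28158393e-05  4.02805457e-01] 1.0015831802167363 [-0.10971697 -0.21738022  0.045831  ]
top 416.62708441696566 [[ 0.09630976 -0.99534419 -0.00379136]
 [-0.96477423 -0.09241358 -0.24631364]
 [ 0.24481648  0.02738021 -0.96918276]] [0.04574983 0.56410306 0.83346576]
side 469.2006336502367 [[-0.87092587 -0.49137356  0.00633689]
 [-0.30877215  0.53715467 -0.78493606]
 [ 0.38229294 -0.68557777 -0.61954437]] [0.52116467 0.1991863  0.97943571]
```

View pics/top0.png

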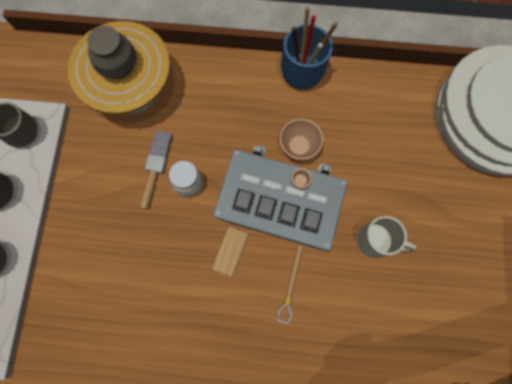

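View pics/side0.png

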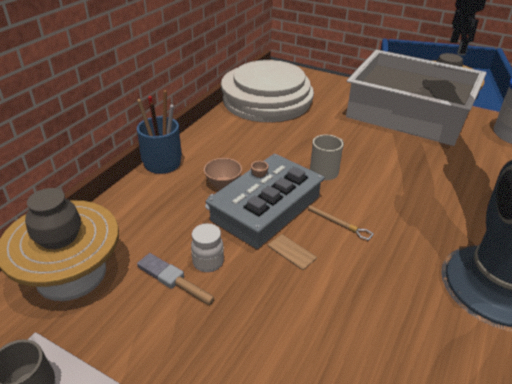

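Top picture: the box is centred near (281,199), with keys at about (243,201), (266,208), (289,214) and (312,221). The pinch pot is at (301,178), behind the third and fourth keys. I'll enlarge that area and fit the box.

```bash
cat > h.py <<'E'
import numpy as np
def w(f,u,v,z):
    R,t=f['R'],f['t']; c=-R.T@t
    d=R.T@np.array([(u-f['cx'])/f['fx'],(v-f['cy'])/f['fy'],1]); return c+d*(z-c[2])/d[2]
E
python3 - <<'E'
import numpy as np,cv2
from h import w
f=dict(np.load('top0.npz')); im=f['image'][:,:,::-1]
cv2.imwrite('pics/crop1.png',cv2.resize(im[143:253,208:353],None,fx=5,fy=5,interpolation=cv2.INTER_CUBIC))
# depth: points cloud in region, z image
v,u=np.mgrid[143:253,208:353]; r=f['range_z'][143:253,208:353]
P=np.stack([(u-f['cx'])/f['fx']*r,(v-f['cy'])/f['fy']*r,r],-1)-f['t']; P=P@f['R']
m=(abs(P[...,2]-.070)<.006)
q=P[m][:,:2].astype(np.float32); rr=cv2.minAreaRect(q); print(np.median(P[m][:,2]),rr, f['range_z'][199,281])
for (a,b) in [(243,201),(266,208),(289,214),(312,221)]:
    print(w(f,a,b,.09), P[b-143-3:b-143+4,a-208-3:a-208+4,2].mean(), P[b-143,a-208])
E
```

```text
0.06896981799726337 ((0.5354838371276855, 0.03242673724889755), (0.2599222660064697, 0.1601928323507309), 78.98050689697266) 0.9003913
[0.51677307 0.11030116 0.09      ] 0.09134673745003857 [0.51662719 0.11027259 0.09069067]
[0.50647483 0.06088119 0.09      ] 0.0910147910613849 [0.50618292 0.06090507 0.09146539]
[0.49837483 0.01205149 0.09      ] 0.08590038702615105 [0.4986891  0.01193011 0.08834372]
[ 0.48824153 -0.0365332   0.09      ] 0.1080677225677911 [ 0.48820341 -0.03650535  0.09021426]
```

View pics/crop1.png

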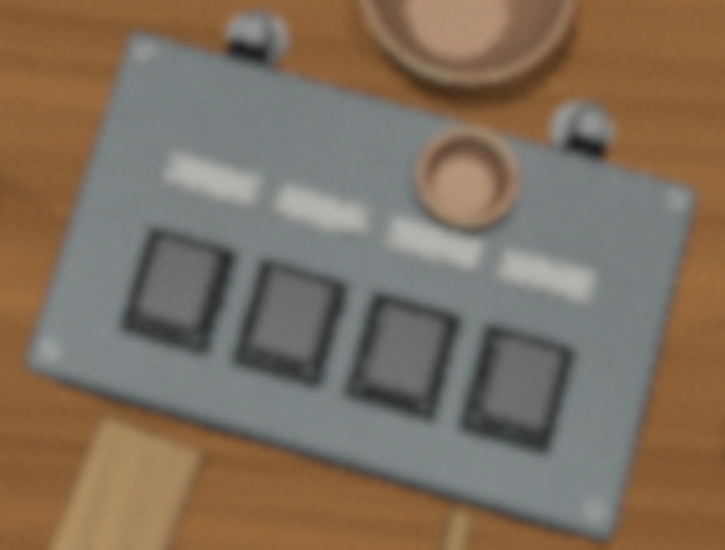

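Box fit: centre (0.535, 0.032), yaw −11°, 260×160 mm and lid at 69 mm, all matching the given sizes. The third key may be lower, but the depth is too coarse to be sure. Next I'll locate the key row and move above the leftmost key.

```bash
python3 - <<'E'
import numpy as np
from h import w
from plant import robot
f=dict(np.load('top0.npz'))
c=np.array([w(f,(a+.5)/5-.5+208,(b+.5)/5-.5+143,.092) for a,b in [(179,280),(290,311),(403,345),(520,378)]])
yv=np.array([np.sin(np.radians(11)),np.cos(np.radians(11))]); xv=np.array([yv[1],-yv[0]])
ctr=c[:,:2].mean(0); print(ctr,(c[:,:2]-ctr)@yv,(c[:,:2]-ctr)@xv,(ctr-[.5355,.0324])@np.c_[xv,yv])
K=np.array([ctr+y*yv for y in(.075,.025,-.025,-.075)]); np.save('K.npy',K); print(K)
robot.grip(0.0,20); print(robot.nose_length)
for yaw in (np.radians(79),np.radians(-101)):
    print(yaw,[robot.inverse_kinematics([*k,z],[np.pi,0,yaw]) is not None for k in K for z in(.09,.16)], robot.inverse_kinematics([*K[0],.16],[np.pi,0,yaw]))
E
```

```text
[0.50772403 0.03784214] [ 0.07337253  0.02501149 -0.02410223 -0.07428179] [-0.00017131  0.00029215 -0.00023682  0.00011598] [-2.83040608e-02  4.22450280e-05]
[[ 0.5220347   0.11146418]
 [ 0.51249425  0.06238282]
 [ 0.5029538   0.01330146]
 [ 0.49341335 -0.0357799 ]]
0.011
1.3788101090755203 [True, True, True, True, True, True, True, True] [ 0.32622067  0.44492549 -0.786882    1.92226835  0.38934886  0.93220479
 -0.84136907]
-1.7627825445142729 [True, True, True, True, True, True, True, True] [ 0.56439988  0.61945069 -1.17423374  1.91153349  0.65830278  1.06620511
  2.0604361 ]
```

```bash
cat > tap.py <<'E'
import numpy as np
from plant import robot
K=np.load('K.npy'); O=[np.pi,0,np.radians(79)]; N=robot.nose_length
def at(i,tip): return [*K[i],tip+N]
def tap(i,floor=.084,thr=1.0):
    robot.move_straight(at(i,.112),.12); robot.sleep(.3)
    f0=robot.sense()['wrist_force'][2]
    hit=robot.move_straight(at(i,floor),.012,contact_N=thr)
    s=robot.sense(); print(i,hit,'tip z %.4f'%(s['tcp_pos'][2]-N),'dF %.2f'%(s['wrist_force'][2]-f0),'xy err',np.round(s['tcp_pos'][:2]-K[i],4),end=' ')
    robot.move_straight(at(i,.112),.06); print('t %.1f'%robot.sense()['t'])
E
python3 - <<'E'
from tap import *
robot.goto(at(0,.16),O); print(robot.sense()['t'],robot.sense()['tcp_rot'])
tap(0)
import cv2
f=robot.grab_frame('side'); cv2.imwrite('pics/side1.png',cv2.resize(f['image'][120:270,160:360,::-1],None,fx=4,fy=4,interpolation=cv2.INTER_CUBIC))
E
```

```text
3.6167 [3.14148221e+00 4.44286551e-04 1.37679268e+00]
0 True tip z 0.0912 dF 2.66 xy err [ 0.     -0.0001] t 6.5
```

View pics/side1.png

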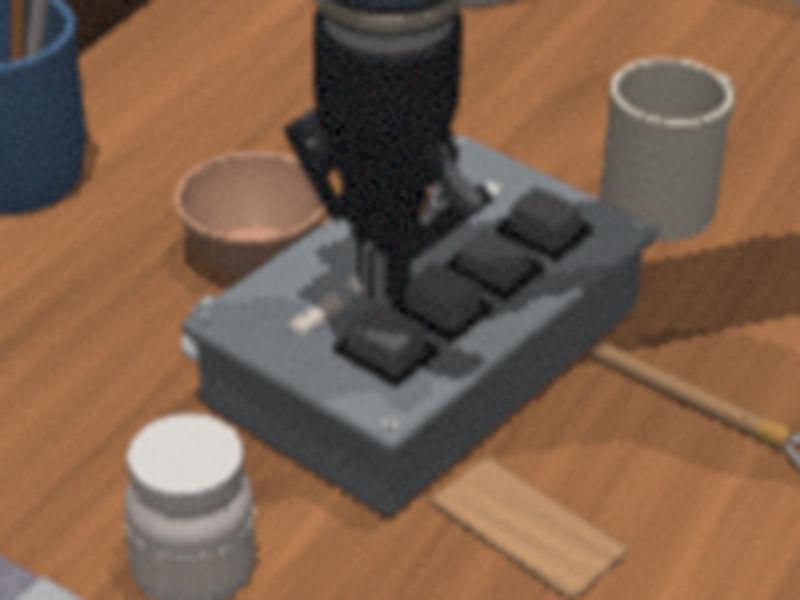

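The closed fingertips (375,295) hang about 20 mm above the leftmost key (390,340). Contact came at 91 mm, so that key is up, and the third key (490,265) looks lower. I'll tap the other three.

```bash
python3 - <<'E'
from tap import *
for i in(1,2,3): tap(i)
E
```

```text
1 True tip z 0.0912 dF 1.14 xy err [-0. -0.] t 9.5
2 True tip z 0.0870 dF 2.27 xy err [ 0. -0.] t 12.8
3 True tip z 0.0913 dF 1.29 xy err [ 0.     -0.0001] t 15.7
```

The third key met the fingers at 87.0 mm and the others at 91.2 mm, so the third is the latched one. I'll press it home.

```bash
python3 - <<'E'
from tap import *
import cv2
robot.move_straight(at(2,.112),.12); robot.sleep(.3)
h=robot.move_straight(at(2,.0812),.015,contact_N=12); s=robot.sense(); print(h,s['tcp_pos'][2]-N,s['wrist_force'])
robot.sleep(.2); s=robot.sense(); print(s['tcp_pos'][2]-N,s['wrist_force'])
robot.move_straight(at(2,.112),.05); robot.move_straight(at(2,.2),.15)
robot.goto([.45,-.25,.28],O)
f=robot.grab_frame('top'); print(robot.sense()['t'])
v,u=np.mgrid[0:384,0:512]; r=f['range_z']
P=(np.stack([(u-f['cx'])/f['fx']*r,(v-f['cy'])/f['fy']*r,r],-1)-f['t'])@f['R']
for k in K:
    m=(np.hypot(*(P[...,:2]-k).transpose(2,0,1))<.010); print(m.sum(),np.median(P[m][:,2]))
f=robot.grab_frame('side'); cv2.imwrite('pics/side2.png',cv2.resize(f['image'][120:270,160:360,::-1],None,fx=4,fy=4,interpolation=cv2.INTER_CUBIC))
E
```

```text
False 0.08199978773568826 [-3.2889586  -0.19667381  9.86619805]
0.08200487466482524 [-3.00351324 -0.8532152  10.16440647]
21.5833
71 0.09090015613777376
72 0.09035664006124332
73 0.09111355686049787
71 0.09063265013544604
```

View pics/side2.png

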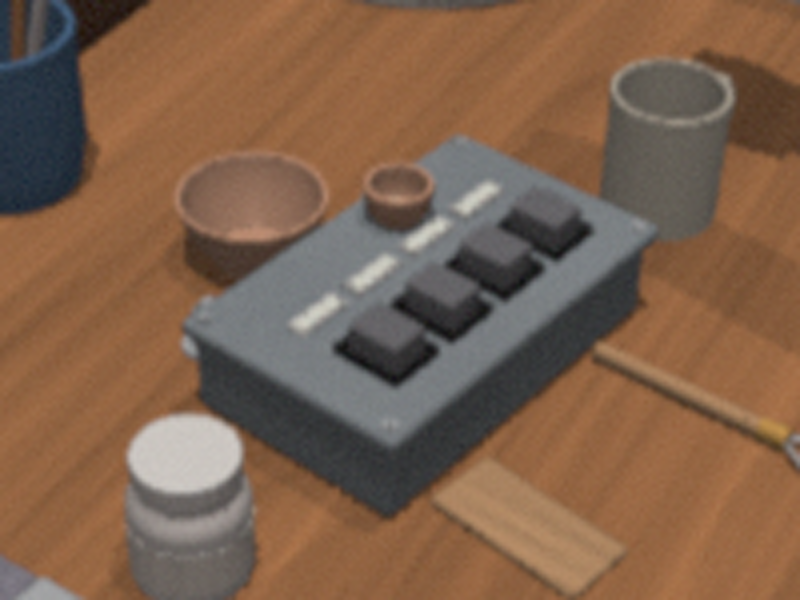

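All four keys, at (388,335), (443,290), (497,250) and (548,212), stand level, and the depth readings agree to within 1 mm. The pots and tools haven't moved.

```bash
python3 -c "
from plant import robot
print(robot.close_job())"
```

```text
the job is handed in; nothing more can be done
None
```

I tapped all four keys from left to right, found the third one latched and pressed it home; all four keys then stood level, no pot or tool had visibly moved, and the job is handed in (the hand-in call gave no verdict).

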